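Roll the glass tube under the cushioned block and stop it on the line

ROBOT

A 7-joint arm with a two-finger parallel gripper is mounted at the origin on the work surface. World frame = base frame: x ahead of the robot, y to its left, z up, the work surface at z = 0. Lengths are in m, angles in rad, forces in N, time in s.
With the tool pointing down it reaches from about 0.425 to 0.95 m from the base axis. Payload 4.7 kg.
Tool frame: the origin (TCP) lies on the front face of the gripper's body, between the roots of the fingers; the fingertips stand 70 mm ahead of it and the grasp point (between the pads) lies 51 mm ahead of it (env.grasp_offset is the distance from the TCP to the grasp point, in m); z points along the fingers, x is the direction in which the jaws open and shut, and the axes are right-handed (so a half turn about z gives the same grasp; the last joint's range is limited). The gripper opens to 87 mm and grips with 3 to 60 N. Pads are 19 mm wide; open, the fingers measure 117 mm over their backs; the gripper's body (75 mm by 190 mm) begins 51 mm behind the grasp point.
Start: joints at [1.266, 0.469, -0.049, 1.532, 0.024, 1.141, -0.082], TCP at [0.184, -0.649, 0.292] pointing down, gripper open.
Joint ranges: [-2.59, 2.59], [-0.33, 1.99], [-1.39, 1.29], [0.1, 2.45], [-1.04, 4.18], [0.21, 1.99], [-2.66, 2.66]. Speed limits (rad/s): [2.57, 2.57, 3.14, 3.14, 3.14, 3.14, 3.14].

INTERFACE

Orientations are given as a unit quaternion [x, y, z, w].
In Python, from bench import env, vision, workorder gives the robot as it stands. The module is installed in compiled form; this text tells all that it offers.
- The arm moves only by the shell command python3 -m pendant 'ROWS'. ROWS is JSON, a list of rows, each an object of numbers: "dx", "dy", "dz": the shift along the tool's x, y, z in m; "ax", "ay", "az": the turn, a rotation vector about the tool's x, y, z in rad; "fingers": the opening, from 0 (shut) to 1 (fully open). A call has 1 to 12 rows; each row shifts and turns the commanded pose from where the row before left it, along the tool's axes as they then stand; what a row does not reach is not made up. A row lasts 1/8 s, in which the tool goes at most 62.5 mm and 10.7 degrees, less where a joint would pass 70% of its speed; a pose out of reach is approached as far as the arm can. A call with a gripper value outside its range is refused whole. The fingers move at their own pace and stop on an object; the grip force is fixed at half the most. Time passes only in rows, so rows that do not move let the fingers close. It gives the time, the measured TCP pose, the force and the opening at its end, in the units of the state.
- env.read_state(): the state, without advancing time (a new reading comes with each control period).
- vision.snapshot(name): name is "scene" or "top" or "wrist"; returns a dict with "img" (384x512x3 uint8, red, green, blue), "K" (3x3 intrinsics, pixels), "R" (3x3) and "t" (3): a world point X has camera coordinates R X + t. Camera axes: x right, y down, z forward; pixel columns grow to the right and rows downward; lengths in m; the calibration is good to about 2 mm. The wrist camera is an equidistant fisheye: a pixel r from the principal point sees the ray r / f radians off the axis. A picture is of the moment at which its call begins. There is no depth.
- workorder.hand_in(): hands the job in, once; it reports no verdict.
The state is a dict: "time_s": time; "qpos": joint angles; "qvel": joint speeds; "joint_efforts": joint torques, N m; "tool_pos": TCP position; "orientation": TCP orientation; "force": force on the tool from outside, world axes, zero at the start; "torque": the same for the moment, N m; "gripper_width": opening from 0.0 (shut) to 1.0 (fully open).
Only numpy, scipy, OpenCV 4.12 (cv2) and the standard library are available. Lean on these libraries where they do the work, as an engineer would, in place of code of your own. Each camera call takes 0.05 s, during which the arm holds its last target. There are 200 camera calls.

TASK

Take the cushioned hand block off its stand and, with its sole bearing on top of the glass tube, roll the tube along the mat until it lies along the line, pressing with about 7 N all the way (half again as much is too much for the glass, half as much does not stick its label down). Lift the block straight off so the tube stays resting on the line, and set the block back flat on its stand. Do not touch the tube with the fingers or shove it with the block's edge, and leave everything else on the bench where it is.

Things in the scene. Friction and masses are not known exactly. Their poses are not given: they have to be found in the camera images.
- block_grip (a point): Centre of the hand block's grip, 42 mm above the underside of its sole. The grip is a grey upright, 24 mm long (block's x) by 56 mm wide (block's y), standing from 21 to 63 mm above the sole's underside in the middle of the block. Take it from above across its 24 mm. x along the block's length, y along its width, z up.
- block_sole (a point): Middle of the underside of the block's sole while it is not compressed; axes as the block's. The sole gives on springs, about 6 N per mm, up to 5 mm, then it is hard.
- block: The hand block (loose, 0.25 kg), origin in the middle of the underside of its sole: a cork sole 160 x 60 mm, 9 mm thick, sprung under a white back plate of the same outline whose top is 21 mm above the sole's underside, with the grip on top. x along the 160 mm, y along the 60 mm, z up.
- stand: Flat grey plastic slab, fixed, 190 x 90 mm, 10 mm high: the block's stand. Origin under its centre; x along its 190 mm length, z up. The block lies on it lengthwise, in its middle.
- tube_mid (a point): Centre of a closed glass tube lying on the mat (loose, about 0.26 kg): a plain cylinder 38 mm in diameter, 150 mm long, with a white cap at each end, flush with the glass, and a paper label. x runs along the tube; y and z turn with it as it rolls.
- tube: The glass tube itself, origin and axes as its centre point. Under a block moved along on top of it, it rolls at half the block's speed, so it falls back along the sole. Let go, it soon stops.
- mark: The line: a thin white stripe on the mat, 186 mm long, 3 mm wide, flat. Origin at its middle, on the mat's surface; x along the line, y across it. The tube starts about parallel to it, 70 to 96 mm to one side of it or the other.
- mat: Dark rubber mat, fixed, 190 x 260 mm, 4 mm thick; origin under its centre, y along its 260 mm, the rolling direction.
- dish: Bystander: clear round culture dish, 60 mm across, 14 mm high; origin under its centre.
- vial: Bystander: small amber vial, 24 mm across, 32 mm high, standing; origin under its centre.
- plate: Bystander: green well plate, 85 x 127 mm, 20 mm high; origin under its centre.
- rack: Bystander: red test-tube rack, about 85 x 210 mm, 103 mm high with its tubes; origin under its centre.
- tipbox: Bystander: black pipette-tip box, 85 x 122 mm, 68 mm high; origin under its centre.
- reagent: Bystander: amber reagent bottle, 70 mm across, 150 mm high, standing; origin under its centre.
- beaker: Bystander: glass beaker, 70 mm across, 90 mm high, standing; origin under its centre.
Things that resemble listed ones, but are neither listed nor needed, are in the scene too. Several things have the shape of the tube; the one meant has the colours described above.

How it is judged:
By the outcome, as a careful person would: the job done as asked, in the order asked, and still so for the second after the job is handed in, with the robot touching nothing.
It also fails if it takes over 72 s, if anything falls off the work surface, if the arm or the gripper's body presses on something with over 40 N, if the wrist force passes 120 N, or if a joint passes its speed limit or range.

## Working session

There is one attempt and no reset: what is moved stays moved. The work goes in short steps, Python scripts to look and compute and a shell command to move; the robot and the scene stay as the last step left them, time stands still between calls to the robot, and variables do not carry over. Pictures are saved under pics/ and viewed, about 8 in all and at most 12, crops included, and the job is handed in when it is done.

```bash
mkdir -p pics; ls
python3 - <<'E'
from bench import env, vision
import cv2, numpy as np, pickle
s=env.read_state(); print(s, env.grasp_offset)
for n in ("scene","top","wrist"):
    d=vision.snapshot(n); pickle.dump(d,open(f"{n}0.pkl","wb"))
    print(n,np.round(d["K"],1).tolist(),np.round(d["R"],3).tolist(),np.round(d["t"],3).tolist())
    cv2.imwrite(f"pics/{n}0.png",cv2.resize(d["img"][:,:,::-1],None,fx=1.5625,fy=1.5625,interpolation=cv2.INTER_CUBIC))
E
```

```text
pics
{'time_s': 0.0, 'qpos': array([ 1.26609493,  0.469448  , -0.04859556,  1.53371011,  0.02413235,
        1.14095519, -0.08229526]), 'qvel': array([-1.52772022e-03, -6.04960750e-04,  6.29277214e-04,  6.45167032e-04,
        8.49803349e-05,  1.47025332e-04, -6.24699597e-05]), 'joint_efforts': array([ 3.55930533e-04, -5.07974553e+01, -8.07274086e-02, -2.36160725e+01,
       -6.13421411e-02,  3.79735662e-02,  1.89034836e-04]), 'tool_pos': array([ 0.18369738, -0.64904333,  0.29118802]), 'orientation': array([ 7.97610749e-01, -6.03171749e-01, -8.00050713e-04, -5.43043760e-04]), 'force': array([-0.15041529, -0.00917342,  0.08339922]), 'torque': array([0.02817559, 0.03382648, 0.01041858]), 'gripper_width': 0.9994294758900655} 0.051
scene [[492.1, 0.0, 258.7], [0.0, 492.1, 189.0], [0.0, 0.0, 1.0]] [[-0.407, 0.913, -0.016], [0.557, 0.234, -0.797], [-0.724, -0.333, -0.604]] [0.212, -0.258, 2.01]
top [[437.8, 0.0, 259.1], [0.0, 437.8, 195.4], [0.0, 0.0, 1.0]] [[0.019, -1.0, -0.013], [-0.995, -0.018, -0.095], [0.095, 0.015, -0.995]] [0.024, 0.563, 1.445]
wrist [[297.3, 0.0, 258.1], [0.0, 297.3, 191.3], [0.0, 0.0, 1.0]] [[0.272, -0.962, -0.001], [-0.917, -0.259, 0.303], [-0.292, -0.082, -0.953]] [-0.674, -0.035, 0.391]
```

View pics/top0.png

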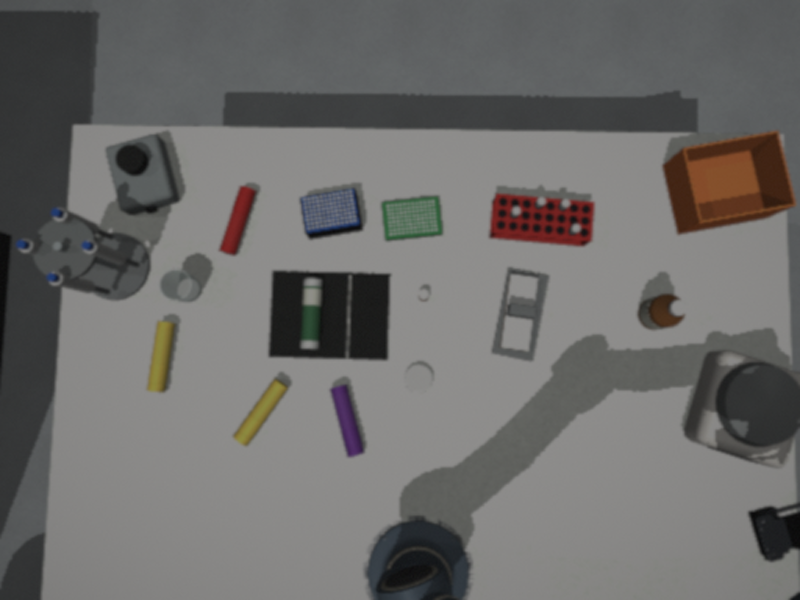

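View pics/scene0.png

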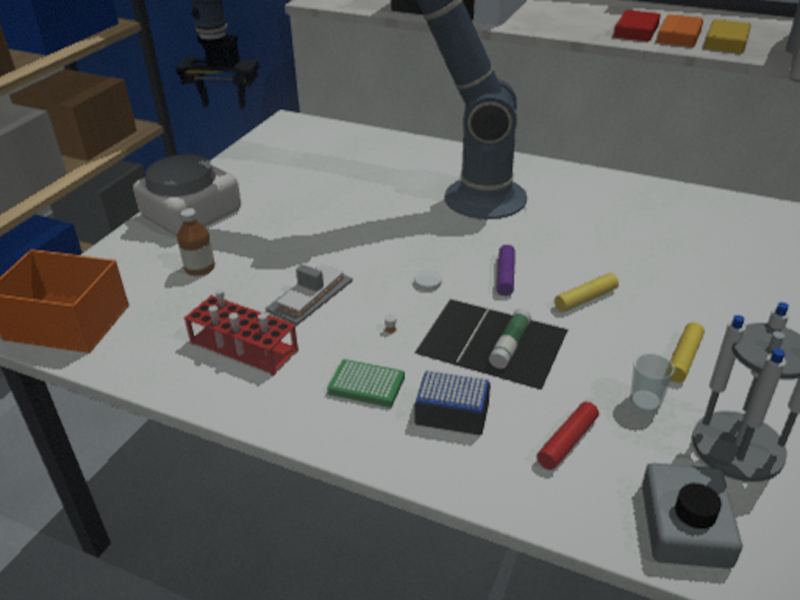

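```bash
cat > h.py <<'E'
import numpy as np, cv2, pickle
def cast(d,px,z):
    """pixel(s) -> world points on plane z (pinhole)"""
    px=np.atleast_2d(px).astype(float); K,R,t=d["K"],d["R"],d["t"]
    r=(np.c_[px,np.ones(len(px))]@np.linalg.inv(K).T)@R; o=-R.T@t
    return o+r*((z-o[2])/r[:,2])[:,None]
def proj(d,X):
    c=np.atleast_2d(X)@d["R"].T+d["t"]; p=c@d["K"].T; return p[:,:2]/p[:,2:]
def tri(d1,p1,d2,p2):
    """point nearest to two rays, and gap"""
    A=np.zeros((3,3));b=np.zeros(3);L=[]
    for d,p in((d1,p1),(d2,p2)):
        o=-d["R"].T@d["t"]; r=d["R"].T@np.linalg.inv(d["K"])@np.r_[p,1]; r/=np.linalg.norm(r)
        M=np.eye(3)-np.outer(r,r);A+=M;b+=M@o;L.append((M,o))
    X=np.linalg.solve(A,b); return X,[np.linalg.norm(M@(X-o)) for M,o in L]
E
python3 - <<'E'
from h import *
T=pickle.load(open("top0.pkl","rb"));S=pickle.load(open("scene0.pkl","rb"))
def crop(d,x,y,w,h):
    return cv2.resize(d["img"][y:y+h,x:x+w,::-1],(400,300),interpolation=cv2.INTER_NEAREST)
# 400x300 tiles = scale 4 of 100x75
im=np.vstack([np.hstack([crop(T,165,163,100,75),crop(T,285,163,100,75)]),np.hstack([crop(S,265,185,100,75),crop(S,155,150,100,75)])])
im=np.clip(im.astype(float)*1.4,0,255).astype(np.uint8)
cv2.imwrite("pics/crops.png",im)
E
```

```text
(no output)
```

View pics/crops.png

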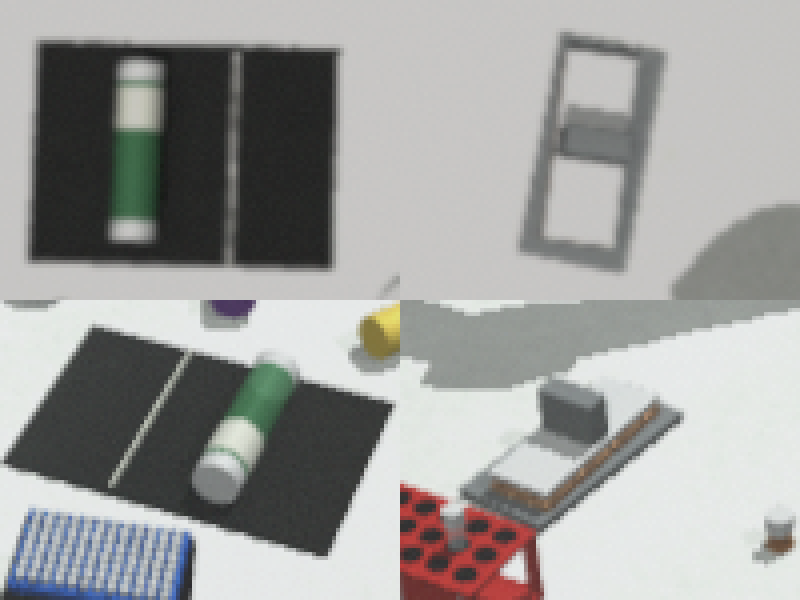

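Crop shows: the green glass tube with two white caps and label on the mat (top px ≈(199,200)), line at (223,202), block on stand at (332,200). Look-alikes by pixel (top): red (152,141), yellow (103,228) and (167,264), purple (222,269). None has white caps and a label, so the green one on the mat is it.

```bash
cat > meas.py <<'E'
from h import *
T=pickle.load(open("top0.pkl","rb"));S=pickle.load(open("scene0.pkl","rb"))
def biggest(m):
    c,_=cv2.findContours(m.astype(np.uint8),cv2.RETR_EXTERNAL,cv2.CHAIN_APPROX_NONE); return max(c,key=cv2.contourArea)
def rect(P):
    (c,wh,a)=cv2.minAreaRect((P[:,:2]*1000).astype(np.float32)); b=cv2.boxPoints((c,wh,a))
    e=[b[1]-b[0],b[2]-b[1]]; l=max(e,key=np.linalg.norm); return np.round(c,1),np.round(wh,1),round(np.degrees(np.arctan2(l[1],l[0]))%180,2)
def win(d,x,y,w,h,f):
    m=np.zeros(d["img"].shape[:2],bool); m[y:y+h,x:x+w]=f(d["img"][y:y+h,x:x+w].astype(int)); return m
# mat
mat=win(T,168,168,90,70,lambda i:i.max(2)<60); c=biggest(cv2.morphologyEx(mat.astype(np.uint8),cv2.MORPH_CLOSE,np.ones((15,15))))
print("mat",rect(cast(T,c[:,0],.004)))
hull=np.zeros(mat.shape,np.uint8); cv2.fillPoly(hull,[c],1); hull=cv2.erode(hull,np.ones((3,3)))
i=T["img"].astype(int)
tube=(hull>0)&(i.max(2)>60); tube[:,:188]=0; tube[:,210:]=0
c=biggest(tube); print("tube",rect(cast(T,c[:,0],.023)))
ln=(hull>0)&(i.max(2)>60); ln[:,:216]=0; ln[:,232:]=0
ys,xs=np.nonzero(ln); P=cast(T,np.c_[xs,ys],.004); vx,vy,x0,y0=cv2.fitLine((P[:,:2]*1000).astype(np.float32),cv2.DIST_HUBER,0,.01,.01).ravel()
print("line",P.mean(0),P.min(0),P.max(0),np.degrees(np.arctan2(vy,vx))%180)
g=T["img"][168:234,310:356].max(2); print("bench level",np.median(g[:5]),g.min())
st=win(T,310,165,46,68,lambda i:i.max(2)<125); c=biggest(cv2.morphologyEx(st.astype(np.uint8),cv2.MORPH_CLOSE,np.ones((5,5))))
print("stand",rect(cast(T,c[:,0],.010)))
hull=np.zeros(mat.shape,np.uint8); cv2.fillPoly(hull,[c],1); hull=cv2.erode(hull,np.ones((5,5)))
pl=(hull>0)&(i.max(2)>125); ys,xs=np.nonzero(pl); print("plate",rect(cast(T,np.c_[xs,ys],.031)),len(xs))
# scene tube and line
j=S["img"].astype(int)
# hand-picked plate corners (top,scene) for height
for n,a,b in(("far-right",(285+(632-400)/4,163+58/4),(155+90/4,150+187/4)),("near-right",(285+(612-400)/4,163+249/4),(155+(660-400)/4,150+(398-300)/4)),):
    print(n,tri(T,np.array(a),S,np.array(b)))
E
python3 meas.py
```

```text
mat (array([541.9, 199.8]), array([253.8, 184.9]), np.float32(89.59))
tube (array([543.8, 238.6]), array([ 40.4, 156.5]), np.float32(178.08))
line [0.54098487 0.15810901 0.004     ] [0.45463696 0.15356965 0.004     ] [0.6294388  0.16251203 0.004     ] 179.6056
bench level 142.0 64
stand (array([ 551.4, -215. ]), array([ 94.8, 194.7]), np.float32(169.31))
plate (array([ 552.5, -209.7]), array([ 55.6, 157.3]), np.float32(172.9)) 545
far-right (array([ 0.62929586, -0.2481061 ,  0.0113136 ]), [np.float64(0.001940777122238744), np.float64(0.001940777122238707)])
near-right (array([ 0.45696228, -0.20885228,  0.00307812]), [np.float64(0.02757710931021754), np.float64(0.027577109310217562)])
```

```bash
python3 -m pendant '[{"dx":-0.032,"dy":-0.047,"dz":0.004},{"dx":-0.032,"dy":-0.047,"dz":0.004},{"dx":-0.032,"dy":-0.047,"dz":0.004},{"dx":-0.032,"dy":-0.047,"dz":0.004},{"dx":-0.032,"dy":-0.047,"dz":0.004},{"dx":-0.032,"dy":-0.047,"dz":0.004},{"dx":-0.032,"dy":-0.047,"dz":0.004},{"dx":-0.032,"dy":-0.047,"dz":0.004},{"dx":-0.032,"dy":-0.047,"dz":0.004},{"dx":-0.032,"dy":-0.047,"dz":0.004}]'
python3 -m pendant '[{"az":-0.167},{"az":-0.167},{"az":-0.167},{"az":-0.167},{"az":-0.167},{"az":-0.167},{"az":-0.167},{"az":0}]'
python3 - <<'E'
from bench import env, vision
import pickle,cv2
s=env.read_state();print(s["tool_pos"],s["orientation"],s["force"],s["qpos"])
d=vision.snapshot("wrist");pickle.dump(d,open("w1.pkl","wb"))
cv2.imwrite("pics/w1.png",cv2.resize(d["img"][:,:,::-1],None,fx=1.5625,fy=1.5625,interpolation=cv2.INTER_CUBIC))
E
```

```text
[ 0.18374455 -0.6491514   0.29145309] [ 7.97615927e-01 -6.03165229e-01 -5.97576869e-04 -4.26275066e-04] [ 1.12650415 -1.11899376 -0.48018245] [ 1.26609718  0.46925282 -0.04860294  1.53339502  0.02409945  1.14099822
 -0.08226229]invalid input
invalid input
```

View pics/w1.png

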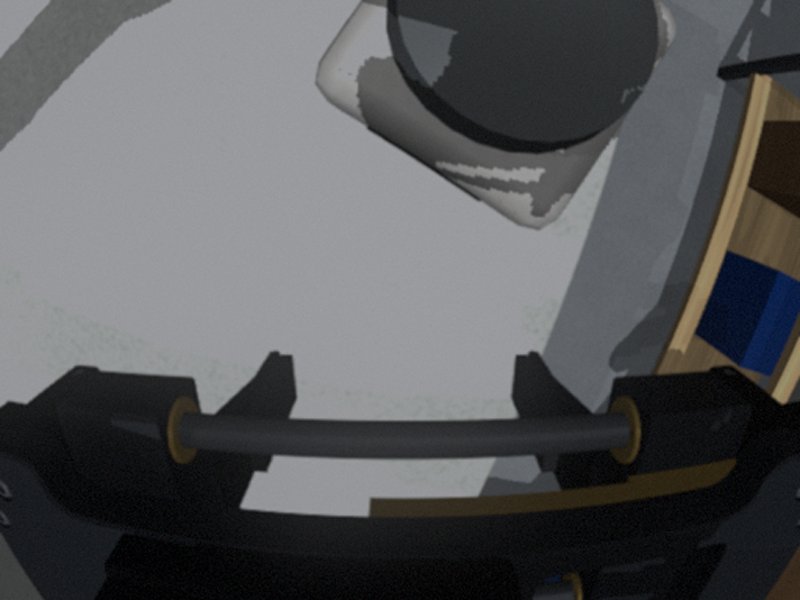

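```bash
python3 -m pendant '[{"dx":-0.032,"dy":-0.047,"dz":0.004,"ax":0,"ay":0,"az":0,"fingers":1}]'
```

```text
time_s: 0.32
tool_pos: [0.2164, -0.6085, 0.2878]
orientation: [0.795, -0.607, -0.0, 0.002]
force: [0.8, 0.1, -0.3]
gripper_width: 1.0
```

```bash
python3 -m pendant '[{"dx":-0.032,"dy":-0.047,"dz":0.004,"ax":0,"ay":0,"az":0,"fingers":1},{"dx":-0.032,"dy":-0.047,"dz":0.004,"ax":0,"ay":0,"az":0,"fingers":1},{"dx":-0.032,"dy":-0.047,"dz":0.004,"ax":0,"ay":0,"az":0,"fingers":1},{"dx":-0.032,"dy":-0.047,"dz":0.004,"ax":0,"ay":0,"az":0,"fingers":1},{"dx":-0.032,"dy":-0.047,"dz":0.004,"ax":0,"ay":0,"az":0,"fingers":1},{"dx":-0.032,"dy":-0.047,"dz":0.004,"ax":0,"ay":0,"az":0,"fingers":1},{"dx":-0.032,"dy":-0.047,"dz":0.004,"ax":0,"ay":0,"az":0,"fingers":1},{"dx":-0.032,"dy":-0.047,"dz":0.004,"ax":0,"ay":0,"az":0,"fingers":1},{"dx":-0.032,"dy":-0.047,"dz":0.004,"ax":0,"ay":0,"az":0,"fingers":1}]'
python3 -m pendant '[{"dx":0,"dy":0,"dz":0,"ax":0,"ay":0,"az":-0.167,"fingers":1},{"dx":0,"dy":0,"dz":0,"ax":0,"ay":0,"az":-0.167,"fingers":1},{"dx":0,"dy":0,"dz":0,"ax":0,"ay":0,"az":-0.167,"fingers":1},{"dx":0,"dy":0,"dz":0,"ax":0,"ay":0,"az":-0.167,"fingers":1},{"dx":0,"dy":0,"dz":0,"ax":0,"ay":0,"az":-0.167,"fingers":1},{"dx":0,"dy":0,"dz":0,"ax":0,"ay":0,"az":-0.167,"fingers":1},{"dx":0,"dy":0,"dz":0,"ax":0,"ay":0,"az":-0.167,"fingers":1},{"dx":0,"dy":0,"dz":0,"ax":0,"ay":0,"az":0,"fingers":1}]'
python3 - <<'E'
from bench import env, vision
import pickle,cv2
d=vision.snapshot("wrist");pickle.dump(d,open("w1.pkl","wb"))
cv2.imwrite("pics/w2.png",cv2.resize(d["img"][:,:,::-1],None,fx=1.5625,fy=1.5625,interpolation=cv2.INTER_CUBIC))
s=env.read_state();print(s["tool_pos"],s["orientation"],s["force"],s["qpos"])
E
```

```text
time_s: 1.45
tool_pos: [0.5499, -0.2122, 0.2522]
orientation: [0.798, -0.603, 0.0, 0.0]
force: [0.3, -1.3, 0.1]
gripper_width: 0.996
time_s: 2.45
tool_pos: [0.5488, -0.2138, 0.252]
orientation: [0.998, -0.064, -0.0, -0.0]
force: [0.5, 1.0, 0.8]
gripper_width: 0.998
[ 0.54879585 -0.21373493  0.25208252] [ 9.97915975e-01 -6.45265736e-02 -1.23340131e-04 -1.10454130e-04] [0.90161358 0.38891536 0.17556995] [ 0.6797668   0.41371256 -0.49868781  1.7671651   0.22761119  1.01843525
 -0.03294126]
```

View pics/w2.png

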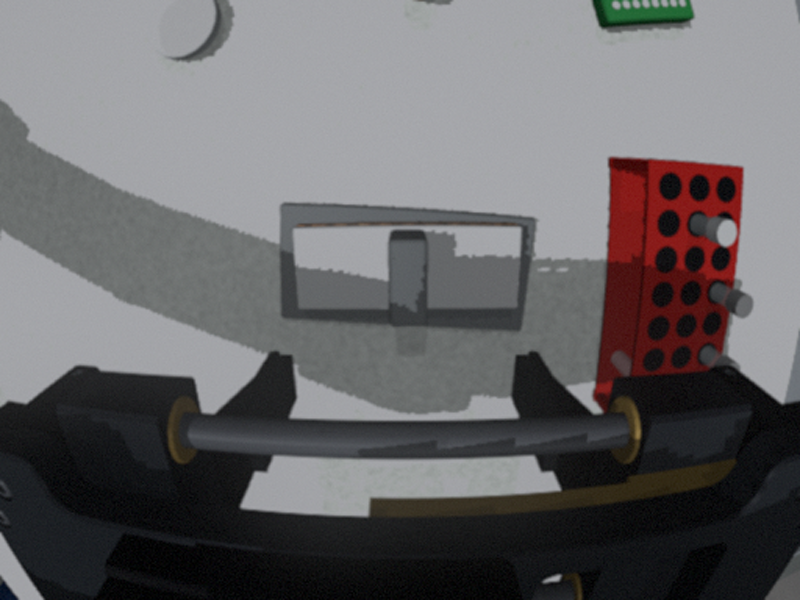

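```bash
cat >> h.py <<'E'
def ray(d,p,fish=False):
    K=d["K"]; v=np.array([(p[0]-K[0,2])/K[0,0],(p[1]-K[1,2])/K[1,1]])
    if fish:
        r=np.hypot(*v); c=np.r_[v/r*np.sin(r),np.cos(r)]
    else: c=np.r_[v,1]; c/=np.linalg.norm(c)
    return -d["R"].T@d["t"], d["R"].T@c
def onz(d,p,z,fish=False):
    o,r=ray(d,p,fish); return o+r*(z-o[2])/r[2]
def meet(*rays):
    A=np.zeros((3,3));b=np.zeros(3)
    for o,r in rays: M=np.eye(3)-np.outer(r,r);A+=M;b+=M@o
    X=np.linalg.solve(A,b); return X,max(np.linalg.norm((np.eye(3)-np.outer(r,r))@(X-o)) for o,r in rays)
E
python3 - <<'E'
from h import *
np.set_printoptions(precision=4,suppress=True)
W=pickle.load(open("w1.pkl","rb"));T=pickle.load(open("top0.pkl","rb"))
k=1.5625
w={"++":(521,228),"+-":(518,308),"--":(298,310),"-+":(293,226)}
t={"++":(566,50),"+-":(632,58),"--":(612,249),"-+":(544,240)}
c={}
for q in w:
    p=(np.array(w[q])+.5)/k-.5; pt=np.array(t[q]); pt=np.array([285+(pt[0]-400)/4-.5,163+pt[1]/4-.5])
    c[q]=onz(W,p,.031,True); X,g=meet(ray(W,p,True),ray(T,pt)); print(q,c[q],"tri",X,"gap",g)
m=sum(c.values())/4; print("plate mid",m)
for a,b in(("-+","++"),("--","+-")): v=c[b]-c[a]; print(np.linalg.norm(v),np.degrees(np.arctan2(v[1],v[0])))
for a,b in(("+-","++"),("--","-+")): v=c[b]-c[a]; print(np.linalg.norm(v),np.degrees(np.arctan2(v[1],v[0])))
print("grip at .073:")
for p in((389,239),(427,239),(391,325),(428,325)): print(onz(W,(np.array(p)+.5)/k-.5,.073,True))
print("stand at .010:")
for p in((281,204),(535,217),(521,329),(281,318)): print(onz(W,(np.array(p)+.5)/k-.5,.010,True))
E
```

```text
++ [ 0.6349 -0.1883  0.031 ] tri [ 0.6359 -0.1897  0.0256] gap 0.00047304984666541607
+- [ 0.629  -0.2465  0.031 ] tri [ 0.6276 -0.2434  0.039 ] gap 0.00038951158438934794
-- [ 0.4705 -0.2275  0.031 ] tri [ 0.4689 -0.2292  0.0255] gap 3.378996032290548e-05
-+ [ 0.4785 -0.1667  0.031 ] tri [ 0.4756 -0.1705  0.0205] gap 0.002577478685569919
plate mid [ 0.5532 -0.2073  0.031 ]
0.1578301195307192 -7.848816421226183
0.1596359042513541 -6.847954563280188
0.05855975374264852 84.2626570836036
0.06130957918120992 82.50269680634052
grip at .073:
[ 0.5454 -0.1777  0.073 ]
[ 0.5677 -0.1806  0.073 ]
[ 0.5392 -0.2316  0.073 ]
[ 0.5621 -0.2346  0.073 ]
stand at .010:
[ 0.4668 -0.1516  0.01  ]
[ 0.6513 -0.185   0.01  ]
[ 0.6353 -0.2722  0.01  ]
[ 0.4494 -0.2388  0.01  ]
```

Wrist view shows block plate corners (293,226),(521,228),(518,308),(298,310), yaw −7.2°, grip centred at (0.553,−0.207). The stand is centred at (0.551,−0.212), yaw −10.2°. Triangulated plate height is 20–39 mm (mean 28), which agrees with 31. Grasping.

```bash
python3 -m pendant '[{"dx":0.0037,"dy":-0.0074,"dz":0.03,"ax":0,"ay":0,"az":0,"fingers":1},{"dx":0,"dy":0,"dz":0.036,"ax":0,"ay":0,"az":0,"fingers":1},{"dx":0,"dy":0,"dz":0.04,"ax":0,"ay":0,"az":0,"fingers":1},{"dx":0,"dy":0,"dz":0.025,"ax":0,"ay":0,"az":0,"fingers":1},{"dx":0,"dy":0,"dz":0.015,"ax":0,"ay":0,"az":0,"fingers":1},{"dx":0,"dy":0,"dz":0,"ax":0,"ay":0,"az":0,"fingers":1},{"dx":0,"dy":0,"dz":0,"ax":0,"ay":0,"az":0,"fingers":0},{"dx":0,"dy":0,"dz":0,"ax":0,"ay":0,"az":0,"fingers":0},{"dx":0,"dy":0,"dz":0,"ax":0,"ay":0,"az":0,"fingers":0},{"dx":0,"dy":0,"dz":0,"ax":0,"ay":0,"az":0,"fingers":0},{"dx":0,"dy":0,"dz":0,"ax":0,"ay":0,"az":0,"fingers":0},{"dx":0,"dy":0,"dz":0,"ax":0,"ay":0,"az":0,"fingers":0}]'
```

```text
time_s: 4.0
tool_pos: [0.5535, -0.2067, 0.1062]
orientation: [0.998, -0.063, -0.0, 0.0]
force: [-0.3, -0.1, -0.4]
gripper_width: 0.401
```

```bash
python3 -m pendant '[{"dx":0,"dy":0,"dz":0,"ax":0,"ay":0,"az":0,"fingers":0},{"dx":0,"dy":0,"dz":0,"ax":0,"ay":0,"az":0,"fingers":0},{"dx":0,"dy":0,"dz":0,"ax":0,"ay":0,"az":0,"fingers":0},{"dx":0,"dy":0,"dz":0,"ax":0,"ay":0,"az":0,"fingers":0}]';python3 -m pendant '[{"dx":0,"dy":0,"dz":0,"ax":0,"ay":0,"az":0,"fingers":0},{"dx":0,"dy":0,"dz":0,"ax":0,"ay":0,"az":0,"fingers":0}]'
```

```text
time_s: 4.5
tool_pos: [0.5533, -0.2067, 0.1062]
orientation: [0.998, -0.063, -0.0, 0.0]
force: [-0.3, 0.3, 0.7]
gripper_width: 0.275
time_s: 4.75
tool_pos: [0.5533, -0.2067, 0.1062]
orientation: [0.998, -0.063, -0.0, -0.0]
force: [-1.6, 0.2, 0.1]
gripper_width: 0.275
```

```bash
python3 -m pendant '[{"dx":0,"dy":0,"dz":-0.02,"ax":0,"ay":0,"az":0,"fingers":0},{"dx":0,"dy":0,"dz":-0.04,"ax":0,"ay":0,"az":0,"fingers":0},{"dx":0,"dy":0,"dz":-0.06,"ax":0,"ay":0,"az":0,"fingers":0},{"dx":-0.005,"dy":-0.04,"dz":0,"ax":0,"ay":0,"az":0,"fingers":0},{"dx":-0.005,"dy":-0.04,"dz":0,"ax":0,"ay":0,"az":0,"fingers":0},{"dx":-0.005,"dy":-0.04,"dz":0,"ax":0,"ay":0,"az":0,"fingers":0},{"dx":-0.005,"dy":-0.04,"dz":0,"ax":0,"ay":0,"az":0,"fingers":0},{"dx":-0.005,"dy":-0.04,"dz":0,"ax":0,"ay":0,"az":0,"fingers":0},{"dx":-0.005,"dy":-0.04,"dz":0,"ax":0,"ay":0,"az":0,"fingers":0},{"dx":-0.005,"dy":-0.04,"dz":0,"ax":0,"ay":0,"az":0,"fingers":0},{"dx":0,"dy":0,"dz":0,"ax":0,"ay":0,"az":0,"fingers":0}]'
python3 - <<'E'
from bench import env, vision
import pickle,cv2
d=vision.snapshot("wrist");pickle.dump(d,open("w2.pkl","wb"))
cv2.imwrite("pics/w3.png",cv2.resize(d["img"][:,:,::-1],None,fx=1.5625,fy=1.5625,interpolation=cv2.INTER_CUBIC))
s=env.read_state();print(s["tool_pos"],s["orientation"],s["force"],s["torque"])
E
```

```text
time_s: 6.12
tool_pos: [0.5538, 0.0803, 0.2279]
orientation: [0.998, -0.059, 0.001, -0.001]
force: [0.0, -0.8, -3.1]
gripper_width: 0.271
[0.55402031 0.07749029 0.22747497] [ 9.98138608e-01 -6.09783246e-02  9.15668536e-04 -3.52986656e-04] [-0.23318681 -0.64586055 -3.67682768] [-0.10399394 -0.1022474  -0.02083433]
```

View pics/w3.png

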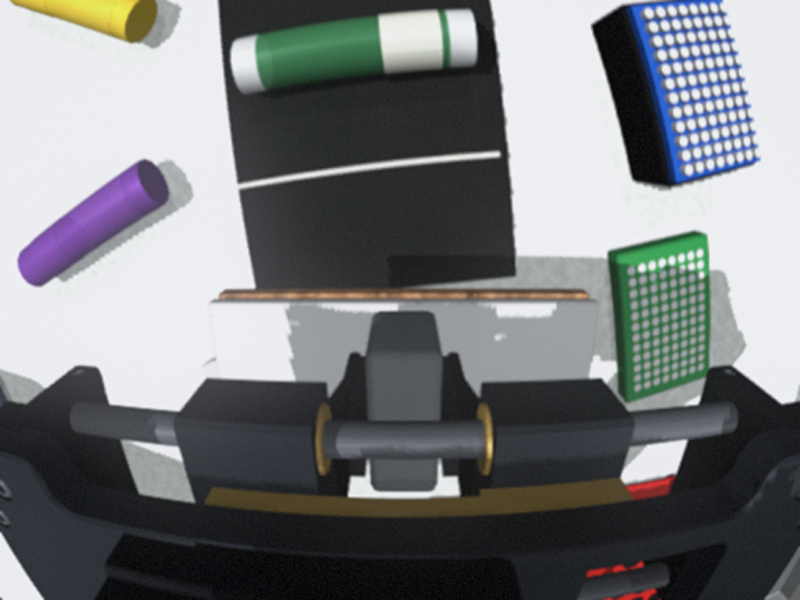

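```bash
cat > tl.py <<'E'
import sys
from h import *
np.set_printoptions(precision=4,suppress=True)
def fit(P):
    v=cv2.fitLine((P[:,:2]*1000).astype(np.float32),cv2.DIST_HUBER,0,.01,.01).ravel(); return v[2:]/1000, (np.degrees(np.arctan2(v[1],v[0]))+90)%180-90, v[1]/v[0]
def run(W,tc,lc):
    i=W["img"].astype(int).max(2); 
    def spans(cols,r0,r1,z):
        out=[]
        for c in cols:
            r=np.nonzero(i[r0:r1,c]>62)[0]+r0
            if len(r)<1: continue
            a,b=ray(W,(c,r[0]-.5),True)[1],ray(W,(c,r[-1]+.5),True)[1]; o=ray(W,(c,r[0]),True)[0]; m=a+b
            out.append(o+m*(z-o[2])/m[2])
        return np.array(out)
    t=spans(*tc,.023); l=spans(*lc,.004)
    ft,fl=fit(t),fit(l); print("tube",ft,"x ends",t[:,0].min(),t[:,0].max()); print("line",fl,"x ends",l[:,0].min(),l[:,0].max())
    for x in (.47,.54,.61): print(x,"tube y",ft[0][1]+ft[2]*(x-ft[0][0]),"line y",fl[0][1]+fl[2]*(x-fl[0][0]))
E
python3 - <<'E'
from tl import *
W=pickle.load(open("w2.pkl","rb"))
run(W,(range(151,303),2,62),(range(156,317),92,122))
i=W["img"].max(2); print(i[:62,230],i[92,:][156:317:20],i[92:122,230])
E
```

```text
tube (array([0.557 , 0.2399], dtype=float32), np.float32(-1.9245224), np.float32(-0.033601895)) x ends 0.4646165101408864 0.6173892928434208
line (array([0.541 , 0.1604], dtype=float32), np.float32(-0.49835968), np.float32(-0.008698173)) x ends 0.45361518136874807 0.6262383196098075
0.47 tube y 0.2428534 line y 0.16097945
0.54 tube y 0.24050127 line y 0.16037057
0.61 tube y 0.23814914 line y 0.1597617
[ 43  43  43  40  42  41  42  41  46  45  52  77  99 110 114 116 120 124
 126 129 129 136 135 138 141 140 134 129 124 120 118 115 116 112 106 104
 105 100  98  92  90  84  79  75  66  59  57  48  38  31  24  28  18  32
  40  40  41  43  39  40  40  42] [61 49 45 45 45 43 44 44 45] [ 45  47  46  46  46  41  44  44  44  46  46  43  72 143 210 231 208 137
  68  40  44  45  43  44  44  45  45  42  45  46]
```

Wrist view: tube spans px (232–477, 10–92) and the line runs from (238,186) to (500,154). Tube centre is (0.541,0.240), yaw −1.9°; line centre is (0.540,0.160), yaw −0.5°, so it has 80 mm to roll. The block is gripped level. Next I turn so the block's length lies along the rolling direction.

```bash
python3 -m pendant '[{"dx":0,"dy":0,"dz":0,"ax":0,"ay":0,"az":-0.166,"fingers":0},{"dx":0,"dy":0,"dz":0,"ax":0,"ay":0,"az":-0.166,"fingers":0},{"dx":0,"dy":0,"dz":0,"ax":0,"ay":0,"az":-0.166,"fingers":0},{"dx":0,"dy":0,"dz":0,"ax":0,"ay":0,"az":-0.166,"fingers":0},{"dx":0,"dy":0,"dz":0,"ax":0,"ay":0,"az":-0.166,"fingers":0},{"dx":0,"dy":0,"dz":0,"ax":0,"ay":0,"az":-0.166,"fingers":0},{"dx":0,"dy":0,"dz":0,"ax":0,"ay":0,"az":-0.166,"fingers":0},{"dx":0,"dy":0,"dz":0,"ax":0,"ay":0,"az":-0.166,"fingers":0},{"dx":0,"dy":0,"dz":0,"ax":0,"ay":0,"az":-0.166,"fingers":0},{"dx":0,"dy":0,"dz":0,"ax":0,"ay":0,"az":-0.166,"fingers":0},{"dx":0,"dy":0,"dz":0,"ax":0,"ay":0,"az":0,"fingers":0},{"dx":0,"dy":0,"dz":0,"ax":0,"ay":0,"az":0,"fingers":0}]'
cat > go.py <<'E'
# state averaged over n camera periods; optional world target -> tool-frame shift, turn
import sys
import numpy as np
from bench import env,vision
from scipy.spatial.transform import Rotation as R
np.set_printoptions(precision=4,suppress=True)
n=int(sys.argv[1]); F=[]
for k in range(n):
    F.append(np.r_[env.read_state()["force"],env.read_state()["torque"]]); 
    if k<n-1: vision.snapshot("scene")
s=env.read_state(); r=R.from_quat(s["orientation"]); m=r.as_matrix()
print("t",round(s["time_s"],2),"pos",s["tool_pos"],"yaw",np.degrees(np.arctan2(m[1,0],m[0,0])),"tool z",m[:,2],"F",np.mean(F,0),"sd",np.std(F,0)[2],"q7",s["qpos"][6],"w",s["gripper_width"]*87)
if len(sys.argv)>2:
    x,y,z,a=map(float,sys.argv[2:6]); print("shift",m.T@(np.array([x,y,z])-s["tool_pos"]),"az",np.arctan2(m[1,0],m[0,0])-np.radians(a))
    g=R.from_matrix(np.c_[[np.cos(np.radians(a)),np.sin(np.radians(a)),0],[np.sin(np.radians(a)),-np.cos(np.radians(a)),0],[0,0,-1]])
    print("rotvec",(r.inv()*g).as_rotvec())
E
python3 go.py 6 .5423 .280 .160 88.1
```

```text
time_s: 7.68
tool_pos: [0.5542, 0.0745, 0.2264]
orientation: [0.721, 0.693, -0.0, 0.0]
force: [-0.6, -0.4, -2.7]
gripper_width: 0.274
t 7.92 pos [0.554  0.0755 0.2264] yaw 87.85665548315711 tool z [ 0.0003 -0.0003 -1.    ] F [-0.1028 -0.006  -2.3416  0.1136 -0.1379 -0.0012] sd 0.4569759122324123 q7 0.8745689573876139 w 23.630353289929275
shift [ 0.204  -0.0194  0.0663] az -0.004247163035582924
rotvec [ 0.0003  0.0003 -0.0042]
```

```bash
python3 -m pendant '[{"dx":0.034,"dy":-0.0032,"dz":0,"ax":0,"ay":0,"az":-0.004,"fingers":0},{"dx":0.034,"dy":-0.0032,"dz":0,"ax":0,"ay":0,"az":0,"fingers":0},{"dx":0.034,"dy":-0.0032,"dz":0,"ax":0,"ay":0,"az":0,"fingers":0},{"dx":0.034,"dy":-0.0032,"dz":0,"ax":0,"ay":0,"az":0,"fingers":0},{"dx":0.034,"dy":-0.0032,"dz":0,"ax":0,"ay":0,"az":0,"fingers":0},{"dx":0.034,"dy":-0.0034,"dz":0,"ax":0,"ay":0,"az":0,"fingers":0},{"dx":0,"dy":0,"dz":0.03,"ax":0,"ay":0,"az":0,"fingers":0},{"dx":0,"dy":0,"dz":0.03,"ax":0,"ay":0,"az":0,"fingers":0},{"dx":0,"dy":0,"dz":0.015,"ax":0,"ay":0,"az":0,"fingers":0},{"dx":0,"dy":0,"dz":0,"ax":0,"ay":0,"az":0,"fingers":0},{"dx":0,"dy":0,"dz":0,"ax":0,"ay":0,"az":0,"fingers":0},{"dx":0,"dy":0,"dz":0,"ax":0,"ay":0,"az":0,"fingers":0}]'
python3 go.py 6 .5423 .280 .141 88.1
python3 - <<'E'
from bench import vision
import cv2,pickle
d=vision.snapshot("scene");pickle.dump(d,open("s1.pkl","wb")); w=vision.snapshot("wrist")
a=d["img"][150:275,230:397,::-1]; 
cv2.imwrite("pics/s1.png",np.vstack([cv2.resize(a,(400,300)),cv2.resize(w["img"][:,:,::-1],(400,300))]) if 0 else cv2.hconcat([cv2.resize(a,(400,300)),cv2.resize(w["img"][:,:,::-1],(400,300))]))
E
```

```text
time_s: 9.43
tool_pos: [0.542, 0.2804, 0.1525]
orientation: [0.719, 0.695, 0.001, 0.0]
force: [-0.3, 0.3, -2.6]
gripper_width: 0.273
t 9.68 pos [0.5416 0.28   0.1516] yaw 88.11019469900683 tool z [ 0.0006  0.0001 -1.    ] F [ 0.3511  0.123  -2.3714  0.0812 -0.142   0.0009] sd 0.3230312394796502 q7 0.4730752131551129 w 24.13593498258229
shift [0.0001 0.0007 0.0106] az 0.0001779310639191678
rotvec [ 0.0006 -0.0001  0.0002]
```

View pics/s1.png

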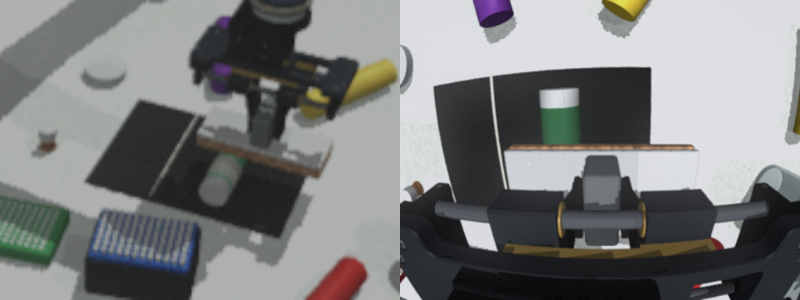

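Block is above the tube with 40 mm lead as planned. Now I lower it in small steps while reading the force.

```bash
python3 -m pendant '[{"dx":0,"dy":0.0005,"dz":0.004,"ax":0,"ay":0,"az":0,"fingers":0},{"dx":0,"dy":0,"dz":0.004,"ax":0,"ay":0,"az":0,"fingers":0},{"dx":0,"dy":0,"dz":0.003,"ax":0,"ay":0,"az":0,"fingers":0},{"dx":0,"dy":0,"dz":0.001,"ax":0,"ay":0,"az":0,"fingers":0},{"dx":0,"dy":0,"dz":0,"ax":0,"ay":0,"az":0,"fingers":0},{"dx":0,"dy":0,"dz":0,"ax":0,"ay":0,"az":0,"fingers":0}]' | grep -E "pos|force"
python3 go.py 5
```

```text
tool_pos: [0.542, 0.2801, 0.1394]
force: [0.6, 0.2, -1.6]
t 10.72 pos [0.542  0.28   0.1393] yaw 88.12056468586862 tool z [ 0.0002  0.     -1.    ] F [ 0.1649 -0.3052 -2.3196  0.0867 -0.1417  0.0115] sd 0.42183884887627665 q7 0.4626291049597223 w 23.561355154088016
```

```bash
python3 -m pendant '[{"dx":0,"dy":0,"dz":0.0005,"ax":0,"ay":0,"az":0,"fingers":0},{"dx":0,"dy":0,"dz":0.0005,"ax":0,"ay":0,"az":0,"fingers":0},{"dx":0,"dy":0,"dz":0,"ax":0,"ay":0,"az":0,"fingers":0}]' | grep -E "pos|force"
python3 go.py 5
```

```text
tool_pos: [0.542, 0.2801, 0.1384]
force: [-0.3, 0.6, -1.8]
t 11.3 pos [0.542  0.2801 0.1383] yaw 88.12081963898794 tool z [ 0.0002  0.0001 -1.    ] F [-0.3887 -0.1197 -1.155   0.0448 -0.1001  0.0065] sd 0.46742833942195183 q7 0.4616741080062367 w 24.31322229515896
```

```bash
python3 -m pendant '[{"dx":0,"dy":0,"dz":0.0005,"ax":0,"ay":0,"az":0,"fingers":0},{"dx":0,"dy":0,"dz":0.0005,"ax":0,"ay":0,"az":0,"fingers":0},{"dx":0,"dy":0,"dz":0,"ax":0,"ay":0,"az":0,"fingers":0}]' | grep -E "pos|force"
python3 go.py 8
```

```text
tool_pos: [0.542, 0.2802, 0.1376]
force: [-1.1, -0.7, 2.4]
t 12.03 pos [0.542  0.2802 0.1375] yaw 88.12835217148633 tool z [ 0.0004  0.0003 -1.    ] F [-0.8804 -0.2336  3.3777 -0.0996  0.0853 -0.0174] sd 0.746199969915694 q7 0.46081100315240087 w 23.559744950601388
```

```bash
python3 -m pendant '[{"dx":0,"dy":0,"dz":0.0002,"ax":0,"ay":0,"az":0,"fingers":0},{"dx":-0.003,"dy":0,"dz":0,"ax":0,"ay":0,"az":0,"fingers":0},{"dx":-0.006,"dy":0,"dz":0,"ax":0,"ay":0,"az":0,"fingers":0},{"dx":-0.006,"dy":0,"dz":0,"ax":0,"ay":0,"az":0,"fingers":0},{"dx":-0.006,"dy":0,"dz":0,"ax":0,"ay":0,"az":0,"fingers":0},{"dx":-0.003,"dy":0,"dz":0,"ax":0,"ay":0,"az":0,"fingers":0},{"dx":0,"dy":0,"dz":0,"ax":0,"ay":0,"az":0,"fingers":0}]' | grep -E "pos|force"
python3 go.py 5
```

```text
tool_pos: [0.5415, 0.2549, 0.1372]
force: [-0.7, 0.1, 5.0]
t 13.1 pos [0.5415 0.2552 0.1372] yaw 88.08382565855437 tool z [ 0.0006 -0.0006 -1.    ] F [-0.1175 -0.2682  4.9811 -0.1545  0.0005  0.0163] sd 0.35536958202913677 q7 0.4897084623759473 w 24.091587941825008
```

```bash
python3 -m pendant '[{"dx":-0.003,"dy":0,"dz":0,"ax":0,"ay":0,"az":0,"fingers":0},{"dx":-0.006,"dy":0,"dz":0,"ax":0,"ay":0,"az":0,"fingers":0},{"dx":-0.006,"dy":0,"dz":0,"ax":0,"ay":0,"az":0,"fingers":0},{"dx":-0.006,"dy":0,"dz":0,"ax":0,"ay":0,"az":0,"fingers":0},{"dx":-0.006,"dy":0,"dz":0,"ax":0,"ay":0,"az":0,"fingers":0},{"dx":-0.003,"dy":0,"dz":0,"ax":0,"ay":0,"az":0,"fingers":0},{"dx":0,"dy":0,"dz":0,"ax":0,"ay":0,"az":0,"fingers":0}]' | grep -E "pos|force"
python3 go.py 5
```

```text
tool_pos: [0.5408, 0.2249, 0.1372]
force: [0.1, 0.3, 4.8]
t 14.18 pos [0.5408 0.2252 0.1372] yaw 88.07635516957018 tool z [ 0.0012 -0.0003 -1.    ] F [ 0.0548  0.2606  5.337  -0.0814 -0.2252  0.0367] sd 0.2962858388323188 q7 0.5285304964691601 w 23.884592394010692
```

Net 7.7 N, slightly high, so I ease off 0.1 mm and continue.

```bash
python3 -m pendant '[{"dx":-0.003,"dy":0,"dz":-0.0001,"ax":0,"ay":0,"az":0,"fingers":0},{"dx":-0.006,"dy":0,"dz":0,"ax":0,"ay":0,"az":0,"fingers":0},{"dx":-0.006,"dy":0,"dz":0,"ax":0,"ay":0,"az":0,"fingers":0},{"dx":-0.006,"dy":0,"dz":0,"ax":0,"ay":0,"az":0,"fingers":0},{"dx":-0.006,"dy":0,"dz":0,"ax":0,"ay":0,"az":0,"fingers":0},{"dx":-0.006,"dy":0,"dz":0,"ax":0,"ay":0,"az":0,"fingers":0},{"dx":-0.003,"dy":0,"dz":0,"ax":0,"ay":0,"az":0,"fingers":0},{"dx":0,"dy":0,"dz":0,"ax":0,"ay":0,"az":0,"fingers":0}]' | grep -E "pos|force"
python3 go.py 5
```

```text
tool_pos: [0.5395, 0.1895, 0.1373]
force: [3.8, -1.2, 4.4]
t 15.38 pos [0.5393 0.1899 0.1373] yaw 88.10970129947673 tool z [ 0.0006  0.     -1.    ] F [ 4.4772 -0.406   4.7941  0.0601 -1.1511 -0.0415] sd 0.31782802773141156 q7 0.578623640461948 w 23.608504971232936
```

```bash
python3 - <<'E'
from bench import vision
import cv2,pickle
d=vision.snapshot("scene"); w=vision.snapshot("wrist"); pickle.dump((d,w),open("s2.pkl","wb"))
a=d["img"][140:260,230:390,::-1]
cv2.imwrite("pics/s2.png",cv2.hconcat([cv2.resize(a,(400,300),interpolation=cv2.INTER_CUBIC),cv2.resize(w["img"][:,:,::-1],(400,300))]))
E
python3 go.py 4
```

```text
t 15.62 pos [0.5392 0.19   0.1373] yaw 88.12001455399493 tool z [ 0.0006  0.0001 -1.    ] F [ 3.9481  0.1885  5.1899  0.0437 -1.1558 -0.0139] sd 0.5323008266887147 q7 0.5785602363316056 w 23.74999154340454
```

View pics/s2.png

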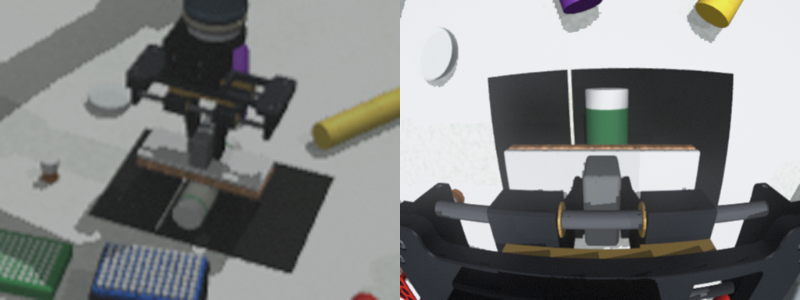

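No collision: tile shows only the block on the tube, tube at px (585–628) right of the line (572), so the sideways force is axial friction on the tube. I'll measure the tube's present heading.

```bash
cat > ty.py <<'E'
from tl import *
def rows(W,r0,r1,c0,c1,z,th=70):
    i=W["img"].astype(int).max(2); out=[]
    for r in range(r0,r1):
        c=np.nonzero(i[r,c0:c1]>th)[0]+c0
        if len(c)<1: continue
        a,b=ray(W,(c[0]-.5,r),True)[1],ray(W,(c[-1]+.5,r),True)[1]; o=ray(W,(c[0],r),True)[0]; m=a+b
        out.append(o+m*(z-o[2])/m[2])
    P=np.array(out); v=cv2.fitLine((P[:,:2]*1000).astype(np.float32),cv2.DIST_HUBER,0,.01,.01).ravel()
    return (np.degrees(np.arctan2(v[1],v[0]))+90)%180-90, lambda x:v[3]/1000+v[1]/v[0]*(x-v[2]/1000), P[:,0].min(),P[:,0].max()
E
python3 - <<'E'
from ty import *
W=pickle.load(open("s2.pkl","rb"))[1]
i=W["img"].max(2); print(i[150,200:305].tolist())
a=rows(W,117,180,228,296,.023,60); b=rows(W,95,180,212,226,.004); print("tube yaw",a[0],a[2:],"line yaw",b[0],b[2:])
for x in(.47,.5,.54,.6): print(x,a[1](x),b[1](x))
E
```

```text
[47, 49, 51, 49, 48, 49, 49, 51, 52, 50, 49, 53, 51, 48, 48, 46, 80, 158, 225, 234, 228, 160, 79, 46, 49, 48, 50, 52, 47, 50, 49, 51, 48, 49, 44, 39, 42, 45, 65, 73, 82, 87, 90, 95, 97, 101, 103, 108, 107, 108, 112, 114, 115, 116, 118, 119, 121, 121, 123, 124, 122, 126, 124, 125, 126, 126, 127, 128, 127, 127, 127, 130, 128, 128, 127, 127, 125, 125, 120, 119, 117, 116, 111, 108, 109, 105, 105, 103, 100, 95, 87, 77, 61, 53, 50, 49, 49, 50, 49, 51, 45, 50, 48, 49, 48]
tube yaw -0.80555725 (np.float64(0.46822487591827344), np.float64(0.512681654210697)) line yaw -0.47358704 (np.float64(0.45120432390248755), np.float64(0.5167336714529047))
0.47 0.1966848 0.16174144
0.5 0.19626297 0.16149347
0.54 0.19570054 0.16116284
0.6 0.19485691 0.16066688
```

```bash
python3 -m pendant '[{"dx":-0.003,"dy":0.0003,"dz":0,"ax":0,"ay":0,"az":0,"fingers":0},{"dx":-0.006,"dy":0.0002,"dz":0,"ax":0,"ay":0,"az":0,"fingers":0},{"dx":-0.006,"dy":0.0001,"dz":0,"ax":0,"ay":0,"az":0,"fingers":0},{"dx":-0.006,"dy":0.0001,"dz":0,"ax":0,"ay":0,"az":0,"fingers":0},{"dx":-0.006,"dy":0.0001,"dz":0,"ax":0,"ay":0,"az":0,"fingers":0},{"dx":-0.003,"dy":0,"dz":0,"ax":0,"ay":0,"az":0,"fingers":0},{"dx":0,"dy":0,"dz":0,"ax":0,"ay":0,"az":0,"fingers":0}]' | grep -E "pos|force"
python3 go.py 5
```

```text
tool_pos: [0.5387, 0.1594, 0.1371]
force: [2.8, -0.2, 5.0]
t 16.7 pos [0.5387 0.1596 0.1371] yaw 88.09499110495553 tool z [-0.0002 -0.0001 -1.    ] F [ 3.3652 -0.0027  5.5069  0.162  -0.9954 -0.0523] sd 0.403252905947027 q7 0.6245820873706859 w 23.710435404455733
```

```bash
python3 -m pendant '[{"dx":-0.003,"dy":0.0002,"dz":-0.0001,"ax":0,"ay":0,"az":0,"fingers":0},{"dx":-0.006,"dy":0.0001,"dz":-0.0001,"ax":0,"ay":0,"az":0,"fingers":0},{"dx":-0.006,"dy":0.0001,"dz":0,"ax":0,"ay":0,"az":0,"fingers":0},{"dx":-0.006,"dy":0.0001,"dz":0,"ax":0,"ay":0,"az":0,"fingers":0},{"dx":-0.006,"dy":0.0001,"dz":0,"ax":0,"ay":0,"az":0,"fingers":0},{"dx":-0.003,"dy":0,"dz":0,"ax":0,"ay":0,"az":0,"fingers":0},{"dx":0,"dy":0,"dz":0,"ax":0,"ay":0,"az":0,"fingers":0}]' | grep -E "pos|force"
python3 go.py 4
python3 - <<'E'
from ty import *
from bench import vision
W=vision.snapshot("wrist"); pickle.dump(W,open("s3.pkl","wb"))
i=W["img"].max(2); print(i[150,200:305].tolist()); print(i[105,200:305].tolist())
E
```

```text
tool_pos: [0.5382, 0.1296, 0.1372]
force: [2.3, 0.6, 4.9]
t 17.73 pos [0.5382 0.1301 0.1373] yaw 88.1337025086313 tool z [-0.0004 -0.0002 -1.    ] F [ 1.9446 -0.1     4.4769  0.2776 -0.6226 -0.0541] sd 0.513304149292672 q7 0.6724977686456148 w 23.812984406519043
[56, 55, 53, 54, 54, 56, 51, 51, 51, 53, 53, 50, 50, 52, 53, 50, 51, 47, 44, 48, 47, 45, 49, 47, 48, 47, 46, 45, 45, 44, 43, 45, 44, 45, 41, 45, 42, 41, 43, 45, 42, 43, 44, 40, 43, 42, 40, 45, 40, 41, 40, 43, 42, 39, 41, 38, 39, 36, 39, 40, 37, 39, 40, 39, 40, 40, 38, 42, 40, 40, 41, 40, 41, 34, 32, 33, 28, 32, 29, 29, 41, 56, 62, 65, 70, 74, 76, 80, 84, 87, 88, 90, 93, 96, 101, 110, 121, 119, 121, 111, 107, 110, 110, 111, 111]
[53, 53, 56, 53, 51, 52, 53, 50, 52, 48, 50, 50, 51, 51, 50, 52, 54, 48, 48, 49, 47, 46, 49, 48, 46, 47, 47, 50, 48, 47, 47, 44, 46, 46, 43, 45, 46, 48, 42, 44, 46, 45, 45, 47, 45, 44, 47, 47, 44, 45, 44, 44, 47, 45, 43, 46, 44, 42, 45, 41, 44, 44, 43, 42, 45, 41, 43, 43, 44, 43, 42, 44, 43, 43, 42, 45, 41, 44, 42, 39, 43, 43, 44, 44, 43, 44, 41, 43, 44, 44, 40, 38, 38, 49, 115, 193, 226, 232, 223, 143, 61, 37, 41, 42, 43]
```

Run:
```python
from ty import *
W=pickle.load(open("s3.pkl","rb"))
i=W["img"].max(2); print(i[150,300:350].tolist()); print(i[95:130,310].tolist())
a=rows(W,122,178,272,350,.023,55); b=rows(W,92,108,285,310,.004); print("tube yaw",a[0],a[2:],"line yaw",b[0],b[2:])
for x in(.46,.47,.5,.54): print(x,a[1](x),b[1](x))
```

```text
[107, 110, 110, 111, 111, 112, 113, 113, 113, 112, 113, 115, 117, 118, 116, 115, 117, 118, 115, 113, 114, 112, 111, 107, 110, 107, 106, 102, 100, 96, 96, 91, 83, 65, 52, 41, 43, 41, 43, 41, 41, 41, 41, 42, 42, 40, 43, 42, 44, 40]
[39, 42, 41, 43, 41, 42, 43, 44, 41, 38, 43, 39, 42, 42, 42, 41, 45, 69, 105, 142, 197, 224, 227, 226, 227, 226, 227, 227, 226, 226, 227, 228, 227, 226, 228]
tube yaw -0.64245605 (np.float64(0.4711182407578685), np.float64(0.510917487124015)) line yaw -1.1350098 (np.float64(0.4498144386058436), np.float64(0.46122987768181023))
0.46 0.16702664 0.16169573
0.47 0.16691451 0.16149761
0.5 0.1665781 0.16090325
0.54 0.16612956 0.16011076
```

```bash
python3 -m pendant '[{"dx":-0.002,"dy":0.0002,"dz":0,"ax":0,"ay":0,"az":0,"fingers":0},{"dx":-0.004,"dy":0.0002,"dz":0,"ax":0,"ay":0,"az":0,"fingers":0},{"dx":-0.003,"dy":0.0001,"dz":0,"ax":0,"ay":0,"az":0,"fingers":0},{"dx":-0.001,"dy":0,"dz":0,"ax":0,"ay":0,"az":0,"fingers":0},{"dx":0,"dy":0,"dz":0,"ax":0,"ay":0,"az":0,"fingers":0},{"dx":0,"dy":0,"dz":0,"ax":0,"ay":0,"az":0,"fingers":0}]' | grep -E "pos|force"
python3 go.py 4
python3 - <<'E'
from ty import *
from bench import vision
W=vision.snapshot("wrist"); pickle.dump(W,open("s4.pkl","wb"))
a=rows(W,122,178,278,360,.023,55); b=rows(W,92,108,290,345,.004); print("tube yaw",a[0],"line yaw",b[0])
for x in(.455,.47,.5,.54): print(x,a[1](x),b[1](x))
E
```

```text
tool_pos: [0.5382, 0.1199, 0.1372]
force: [-0.6, -0.5, 5.2]
t 18.68 pos [0.5382 0.12   0.1372] yaw 88.13060272515148 tool z [-0.0008 -0.0003 -1.    ] F [-0.9647 -0.3123  4.792   0.2978  0.0636 -0.0225] sd 0.25403078976223104 q7 0.6893145990491161 w 24.011774647356166
tube yaw -0.2632904 line yaw 1.5771942
0.455 0.16181992 0.16168043
0.47 0.16175099 0.16209345
0.5 0.16161314 0.16291948
0.54 0.16142932 0.16402084
```

Tube centre is at y=0.1614 against the line at 0.161, last net force 7.1 N. Lifting straight up.

```bash
python3 -m pendant '[{"dx":0,"dy":0,"dz":-0.001,"ax":0,"ay":0,"az":0,"fingers":0},{"dx":0,"dy":0,"dz":-0.003,"ax":0,"ay":0,"az":0,"fingers":0},{"dx":0,"dy":0,"dz":-0.01,"ax":0,"ay":0,"az":0,"fingers":0},{"dx":0,"dy":0,"dz":-0.025,"ax":0,"ay":0,"az":0,"fingers":0},{"dx":0,"dy":0,"dz":-0.03,"ax":0,"ay":0,"az":0,"fingers":0},{"dx":0,"dy":0,"dz":-0.025,"ax":0,"ay":0,"az":0,"fingers":0},{"dx":0,"dy":0,"dz":0,"ax":0,"ay":0,"az":0,"fingers":0}]' | grep -E "pos|force"
python3 go.py 1 .553 .0 .23 -10.2
```

```text
tool_pos: [0.5394, 0.1204, 0.2332]
force: [-1.3, 0.0, -2.5]
t 19.6 pos [0.5394 0.1204 0.2332] yaw 88.10416713488243 tool z [ 0.004   0.0004 -1.    ] F [-1.3267  0.0322 -2.4934  0.1348 -0.0927 -0.0443] sd 0.0 q7 0.7958943133997474 w 23.51935958879618
shift [-0.1198  0.0175  0.0032] az 1.715731384934499
rotvec [ 0.0024 -0.0038  1.7157]
```

```bash
python3 -m pendant '[{"dx":-0.04,"dy":0.0058,"dz":0,"ax":0,"ay":0,"az":0,"fingers":0},{"dx":-0.04,"dy":0.0058,"dz":0,"ax":0,"ay":0,"az":0,"fingers":0},{"dx":-0.04,"dy":0.0058,"dz":0,"ax":0,"ay":0,"az":0,"fingers":0},{"dx":0,"dy":0,"dz":0,"ax":0,"ay":0,"az":0.1716,"fingers":0},{"dx":0,"dy":0,"dz":0,"ax":0,"ay":0,"az":0.1716,"fingers":0},{"dx":0,"dy":0,"dz":0,"ax":0,"ay":0,"az":0.1716,"fingers":0},{"dx":0,"dy":0,"dz":0,"ax":0,"ay":0,"az":0.1716,"fingers":0},{"dx":0,"dy":0,"dz":0,"ax":0,"ay":0,"az":0.1716,"fingers":0},{"dx":0,"dy":0,"dz":0,"ax":0,"ay":0,"az":0.1716,"fingers":0},{"dx":0,"dy":0,"dz":0,"ax":0,"ay":0,"az":0.1716,"fingers":0},{"dx":0,"dy":0,"dz":0,"ax":0,"ay":0,"az":0.1716,"fingers":0},{"dx":0,"dy":0,"dz":0,"ax":0,"ay":0,"az":0.1716,"fingers":0}]' | grep -E "pos|force"
python3 -m pendant '[{"dx":0,"dy":0,"dz":0,"ax":0,"ay":0,"az":0.1716,"fingers":0},{"dx":0,"dy":0,"dz":0,"ax":0,"ay":0,"az":0,"fingers":0},{"dx":0,"dy":0,"dz":0,"ax":0,"ay":0,"az":0,"fingers":0}]' | grep -E "pos|force"
python3 go.py 3 .5510 -.2115 .23 -10.2
python3 - <<'E'
from bench import vision
import cv2,pickle
w=vision.snapshot("wrist"); t=vision.snapshot("top"); pickle.dump((t,w),open("s5.pkl","wb"))
cv2.imwrite("pics/s5.png",cv2.hconcat([cv2.resize(t["img"][163:238,165:265,::-1],(400,300),interpolation=cv2.INTER_CUBIC),cv2.resize(w["img"][:,:,::-1],(400,300))]))
E
```

```text
tool_pos: [0.5511, -0.0008, 0.2298]
force: [-0.6, 1.4, -2.5]
tool_pos: [0.5516, -0.0005, 0.2306]
force: [-0.5, -0.1, -2.9]
t 21.57 pos [ 0.5518 -0.0006  0.2309] yaw -10.109487946643366 tool z [-0.0007  0.0001 -1.    ] F [-0.1765  0.0021 -2.6298 -0.0462 -0.0493 -0.0083] sd 0.6001147740303144 q7 -0.4895337143101884 w 23.833917239324634
shift [0.0362 0.2078 0.0009] az 0.0015797333438140604
rotvec [0.0001 0.0007 0.0016]
```

View pics/s5.png

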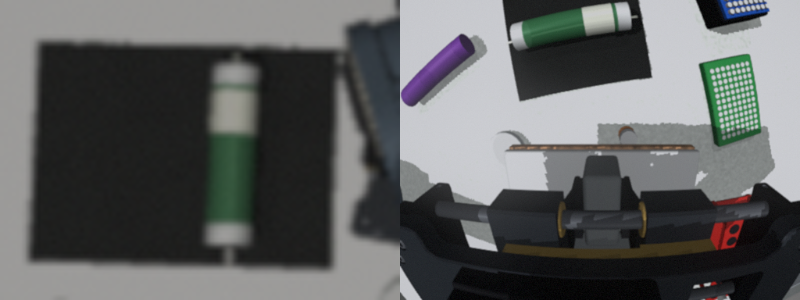

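Both line stubs show centred beyond the tube's caps (top tile (238,55),(229,256)), so the tube lies on the line. Returning the block to the stand.

```bash
python3 -m pendant '[{"dx":0.006,"dy":0.0346,"dz":0,"ax":0,"ay":0,"az":0.0016,"fingers":0},{"dx":0.006,"dy":0.0346,"dz":0,"ax":0,"ay":0,"az":0,"fingers":0},{"dx":0.006,"dy":0.0346,"dz":0,"ax":0,"ay":0,"az":0,"fingers":0},{"dx":0.006,"dy":0.0346,"dz":0,"ax":0,"ay":0,"az":0,"fingers":0},{"dx":0.006,"dy":0.0346,"dz":0,"ax":0,"ay":0,"az":0,"fingers":0},{"dx":0.006,"dy":0.0346,"dz":0,"ax":0,"ay":0,"az":0,"fingers":0},{"dx":0,"dy":0,"dz":0.04,"ax":0,"ay":0,"az":0,"fingers":0},{"dx":0,"dy":0,"dz":0.04,"ax":0,"ay":0,"az":0,"fingers":0},{"dx":0,"dy":0,"dz":0.025,"ax":0,"ay":0,"az":0,"fingers":0},{"dx":0,"dy":0,"dz":0.01,"ax":0,"ay":0,"az":0,"fingers":0},{"dx":0,"dy":0,"dz":0,"ax":0,"ay":0,"az":0,"fingers":0},{"dx":0,"dy":0,"dz":0,"ax":0,"ay":0,"az":0,"fingers":0}]' | grep -E "pos|force"
python3 go.py 3 .5510 -.212 .1064 -10.2
python3 - <<'E'
from bench import vision
import cv2,pickle
w=vision.snapshot("wrist"); t=vision.snapshot("scene")
cv2.imwrite("pics/s6.png",cv2.hconcat([cv2.resize(t["img"][150:225,155:255,::-1],(400,300),interpolation=cv2.INTER_CUBIC),cv2.resize(w["img"][:,:,::-1],(400,300))]))
E
```

```text
tool_pos: [0.5514, -0.2114, 0.1176]
force: [0.9, 0.4, -1.6]
t 23.27 pos [ 0.5512 -0.2114  0.1176] yaw -10.289711498315418 tool z [ 0.0023 -0.0009 -1.    ] F [ 0.4252  0.4959 -2.105  -0.026  -0.1041 -0.0263] sd 0.39104450724711787 q7 -0.19106147764252274 w 23.615393485367427
shift [-0.0001  0.0006  0.0112] az -0.0015657610225013885
rotvec [ 0.0005 -0.0024 -0.0016]
```

View pics/s6.png

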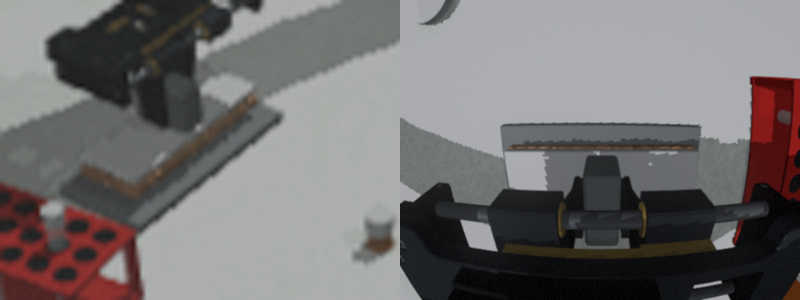

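Block hovers parallel to and inside the stand outline (stand front edge px 501–700, row 124). Lowering.

```bash
python3 -m pendant '[{"dx":0,"dy":0.0006,"dz":0.004,"ax":0,"ay":-0.002,"az":0,"fingers":0},{"dx":0,"dy":0,"dz":0.004,"ax":0,"ay":0,"az":0,"fingers":0},{"dx":0,"dy":0,"dz":0.002,"ax":0,"ay":0,"az":0,"fingers":0},{"dx":0,"dy":0,"dz":0.001,"ax":0,"ay":0,"az":0,"fingers":0},{"dx":0,"dy":0,"dz":0,"ax":0,"ay":0,"az":0,"fingers":0},{"dx":0,"dy":0,"dz":0,"ax":0,"ay":0,"az":0,"fingers":0}]' | grep -E "pos|force"
python3 go.py 4
```

```text
tool_pos: [0.55, -0.2117, 0.1056]
force: [-4.0, -0.4, 3.7]
t 24.27 pos [ 0.55   -0.2118  0.1055] yaw -10.294688331451995 tool z [-0.0026  0.0002 -1.    ] F [-3.6041  0.1509  3.8451  0.1023  0.6319 -0.0103] sd 0.8296964454729897 q7 -0.19824272320076336 w 23.217163814570085
```

```bash
python3 -m pendant '[{"dx":0,"dy":0,"dz":-0.0008,"ax":0,"ay":0.002,"az":0,"fingers":0},{"dx":0,"dy":0,"dz":0,"ax":0,"ay":0,"az":0,"fingers":0},{"dx":0,"dy":0,"dz":0,"ax":0,"ay":0,"az":0,"fingers":0}]' | grep -E "pos|force"
python3 go.py 4
python3 -m pendant '[{"dx":0,"dy":0,"dz":0,"ax":0,"ay":0,"az":0,"fingers":0.6},{"dx":0,"dy":0,"dz":0,"ax":0,"ay":0,"az":0,"fingers":0.8},{"dx":0,"dy":0,"dz":0,"ax":0,"ay":0,"az":0,"fingers":1},{"dx":0,"dy":0,"dz":0,"ax":0,"ay":0,"az":0,"fingers":1},{"dx":0,"dy":0,"dz":0,"ax":0,"ay":0,"az":0,"fingers":1},{"dx":0,"dy":0,"dz":0,"ax":0,"ay":0,"az":0,"fingers":1}]'
```

```text
tool_pos: [0.5506, -0.2118, 0.1061]
force: [-1.2, -0.8, 1.3]
t 24.8 pos [ 0.5506 -0.2118  0.1061] yaw -10.288737965079926 tool z [ 0.0006 -0.     -1.    ] F [-1.4858 -0.2491  0.8226  0.0122  0.2682 -0.0222] sd 0.48488491064818035 q7 -0.19799204572156234 w 23.523300486598483
time_s: 25.55
tool_pos: [0.5504, -0.2118, 0.1062]
orientation: [0.996, -0.09, 0.0, 0.0]
force: [-0.0, -0.4, -0.8]
gripper_width: 0.871
```

```bash
python3 -m pendant '[{"dx":0,"dy":0,"dz":-0.01,"ax":0,"ay":0,"az":0,"fingers":1},{"dx":0,"dy":0,"dz":-0.03,"ax":0,"ay":0,"az":0,"fingers":1},{"dx":0,"dy":0,"dz":-0.04,"ax":0,"ay":0,"az":0,"fingers":1},{"dx":0,"dy":0,"dz":-0.05,"ax":0,"ay":0,"az":0,"fingers":1},{"dx":0,"dy":0,"dz":-0.03,"ax":0,"ay":0,"az":0,"fingers":1},{"dx":0,"dy":0,"dz":0,"ax":0,"ay":0,"az":0,"fingers":1},{"dx":0,"dy":0,"dz":0,"ax":0,"ay":0,"az":0,"fingers":1}]'
python3 - <<'E'
from bench import vision
import cv2,pickle
w=vision.snapshot("wrist"); t=vision.snapshot("scene"); pickle.dump((t,w),open("s7.pkl","wb"))
cv2.imwrite("pics/s7.png",cv2.hconcat([cv2.resize(t["img"][100:300,115:382,::-1],(400,300),interpolation=cv2.INTER_CUBIC),cv2.resize(w["img"][:,:,::-1],(400,300))]))
E
```

```text
time_s: 26.42
tool_pos: [0.5497, -0.2117, 0.2657]
orientation: [0.996, -0.09, -0.001, 0.0]
force: [-0.7, -0.5, -0.7]
gripper_width: 1.0
```

View pics/s7.png

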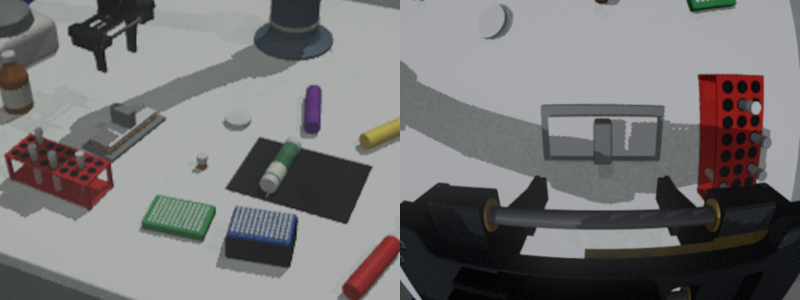

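The block sits flat and parallel on its stand (wrist tile 541–664 × 105–163). The tube is on the line with nothing else moved. Handing in.

```bash
python3 -c "
from bench import workorder; print(workorder.hand_in())"
```

```text
the job is handed in; nothing more can be done
None
```

I rolled the glass tube 80 mm onto the line with the hand block, lifted the block straight off, set it back on its stand and handed the job in after about 26 s of robot time.

- **Tube on the line:** just before lifting, the tube's centre was at y = 0.1614 m and the line at about 0.161 m. After lifting, the line's stubs showed centred beyond both caps. The tube looked still in place in the final picture, taken several seconds later.
- **Pressing force:** averaged readings at the pauses were 7.1 to 7.9 N. The first settled reading was 5.7 N, before I added press and started rolling. I did not read the force between pauses.
- **Block on its stand:** it was pressed on with about 6 N while seating, then eased and released. The final picture shows it flat and parallel to the stand. It started about 3° and 5 mm off the stand's middle; I put it back to the middle as measured.
- **Other things on the bench:** by eye nothing else in view moved. I made no measured comparison.

**Disagreements:**
- An axial sideways force of up to 4.5 N built up mid-roll. The tube's heading, measured as −1.9° at the start, read −0.8° there and about −0.3° to −0.6° at the end, against about −0.5° for the line. I adjusted the path and the force fell below 1 N.
- The last reading of the line's heading (+1.6°) came from only a short visible stub. I disregarded it in favour of the earlier measurement.

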